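# Seat the keyed stirrer spindle in the pulley of a viscosity bath drive

## Robot

A 6-joint arm with a two-finger parallel gripper is mounted at the origin on the work surface. World frame = base frame: x ahead of the robot, y to its left, z up, the work surface at z = 0. Lengths are in m, angles in rad, forces in N, time in s.
With the tool pointing down it reaches from about 0.375 to 0.9 m from the base axis. Payload 3.1 kg.
Tool frame: the origin (TCP) lies midway between the tips of the shut fingers; the grasp point (between the pads) lies 19 mm behind it; z points along the fingers, y is the line along which they close (so a half turn about z gives the same grasp; the last joint's range is limited). The gripper opens to 87 mm and grips with 3 to 60 N. Pads are 19 mm wide; open, the fingers measure 117 mm over their backs; the gripper's body (75 mm by 190 mm) begins 51 mm behind the grasp point.
Start: joints at [-0.178, 0.527, 1.433, -0, 1.181, -0.178], TCP at [0.625, 0, 0.223] pointing down, gripper open.
Joint ranges: [-3.08, 3.08], [-0.75, 2.2], [0.22, 2.44], [-1.43, 4.57], [0, 2.65], [-2.85, 2.85]. Speed limits (rad/s): [2.79, 2.79, 3.14, 3.14, 3.14, 3.14].

## Interface

Orientations are given as a unit quaternion [x, y, z, w].
In Python, from rig import status, imaging, order gives the robot as it stands.
- The arm moves only by the tool arm_command, never from a script. Its argument "deltas" is one flat list of numbers, 5 for each row, row after row: the opening, from -1 (shut) to 1 (fully open), so that 0 is half open, then the shift along the tool's x, y, z in m, then the turn about the tool's z in rad. In form: [gripper, tx, ty, tz, roll, gripper, tx, ty, tz, roll, ...]. A call has 1 to 12 rows; each row shifts and turns the commanded pose from where the row before left it, along the tool's axes as they then stand; what a row does not reach is not made up. A row lasts 1/8 s, in which the tool goes at most 62.5 mm and 10.7 degrees, less where a joint would pass 70% of its speed; a pose out of reach is approached as far as the arm can. A call with a gripper value outside its range is refused whole. The fingers move at their own pace and stop on an object; "newtons" is the grip in N (left out, the last holds). Time passes only in rows, so rows that do not move let the fingers close. It gives the time, the measured TCP pose, the force, the opening and the grip force at its end, in the units of the state.
- status.get_obs(): the state, without advancing time (a new reading comes with each control period).
- imaging.camera(name): name is "scene" or "side" or "wrist"; returns (picture, depth): 384x512x3 uint8, red, green, blue; 384x512 float32, m along the optical axis (not along the pixel's ray), 0 where there is no reading.
- imaging.camera_params(name): a dict with "intrinsics" (3x3 intrinsics, pixels), "camera_from_world" (4x4, takes a point from world to camera coordinates). Camera axes: x right, y up, looking along -z (the intrinsics and any distortion apply to the point x, -y, -z); pixel columns grow to the right and rows downward; lengths in m; the calibration is good to about 2 mm. The wrist camera is an equidistant fisheye: a pixel r from the principal point sees the ray r / f radians off the axis. A picture is of the moment at which its call begins: read the wrist's pose just before it. camera_params takes no time and is no camera call; for the wrist camera it gives the pose at the moment of the call.
- order.hand_in(): hands the job in; it is judged then, once.
The state is a dict: "time": time; "q": joint angles; "joint_velocities": joint speeds; "joint_torque": joint torques, N m; "position": TCP position; "tool_rot": TCP orientation; "ft_force": force on the tool from outside, world axes, zero at the start; "moment": the same for the moment, N m; "grip_width": finger opening in m; "grip_force": force on a finger pad.
Only numpy, scipy, OpenCV 4.12 (cv2) and the standard library are available. Lean on these libraries where they do the work, as an engineer would, in place of code of your own. Each camera call takes 0.05 s, during which the arm holds its last target. There are 200 camera calls.

## Task

Refit the stirrer spindle: take it out of the white stand, pass it down through the brass-bushed eye of the bearing bracket into the pulley hub below, and turn it while pushing until its key slips into the keyway. Keep pushing against the spring until the collar sits fully down on the bush, and finish while still gripping the spindle's head and holding it home, so that a colleague can lock it. Leave the beaker, the grease jar and the clamp ring where they are.

Things in the scene. Friction and masses are not known exactly. Their poses are not given: they have to be found in the camera images.
- spindle: Steel stirrer spindle, 0.35 kg, 122 mm long, hanging upright in the white stand. Origin: centre of its lower end (nose); z up to the head, x to the side with the key and the red line. By height in mm: nose cone 0-4 (radius 4 to 7), shank diameter 14 to 46, cone to 51, journal diameter 22 to 76, collar diameter 34 to 82, neck to 87, grip head to 122.
- head (a point): Centre of the spindle's grip head, 104.5 mm above its origin: a block 34 mm along x, 20 mm along y, 35 mm high. Grip its flats from above, fingers closing along y. A red line on its top, its +x face and the collar shows the key's side. Axes as the spindle.
- key (a point): Lower outer end of the spindle's brass key: 10.5 mm out on the spindle's +x side, 6 mm above its origin. The key is 5 mm wide and runs from 6 to 24 mm above the origin. Axes as the spindle. It binds when turned hard against a side of the keyway: then rock the spindle a little.
- collar (a point): Spindle's axis at the underside of its collar, 76 mm above the spindle's origin. Axes as the spindle.
- seat (a point): Axis of the bracket's brass bush at its top face, 162 mm above the bench; bore diameter 24.5, 14 mm deep, open below. Fixed to the drive head (black lid, diameter 250, lid top 57 mm above the bench), z up. Bracket post on its +y side, 72 mm out, level with the seat; blue motor on its -y side, axis 108 mm out, radius 31, top 199 mm above the bench. Spindle home: collar on seat.
- hub (a point): Centre of the pulley hub's top face, 50 mm straight below the seat; bore diameter 16, one keyway 7 mm wide reaching 12.7 mm out. Axes fixed to the drive head, not turning with the pulley: the keyway points within 0.8 rad of this +x axis, angle not reported; a white line on the pulley (diameter 90) is in line with it. Drag 0.12 N m: it stays put while the key rubs lightly (under 8 N) on its face.
- pad_top (a point): Top of the sprung brass thrust pad in the hub, at rest, 20 mm below the hub's face. In the keyway the key has about 0.1 rad play each way and the spindle slides freely until its nose meets the pad, collar 6 mm above the seat; pressing it those last 6 mm takes 6 rising to 12 N, less its weight, then the collar stops on the bush. Let go, it springs up 6 mm.
- stand: White block 72 x 72 x 90 mm, fixed to the bench, with a bore of diameter 25 from above in which the spindle hangs (collar on the top face). Origin: centre of its underside, on the bore's axis.
- beaker: Glass beaker, diameter 68, 85 mm high, beyond the stand; leave it alone. Origin: centre of its underside.
- grease: White grease jar with a red cap, diameter 52, 45 mm high, before the stand on the robot's side; leave it alone. Origin: centre of its underside.
- clamp: Dark steel clamp ring, diameter 36, 10 mm high, lying on the black lid; leave it alone. Origin: centre of its underside.
Mind the look-alikes: they are no part of the job. What is meant by the spindle is not green or purple, and is the smaller of those in its own colour.

How it is judged:
By the outcome, as a careful person would: the job done as asked, in the order asked, and still so for the second after the job is handed in, while the arm keeps its last pose, push and grip.
It also fails if it takes over 61 s, if anything falls off the work surface, if the arm or the gripper's body presses on something with over 40 N, if the wrist force passes 120 N, or if a joint passes its speed limit or range.

## Working session

There is one attempt and no reset: what is moved stays moved. The work goes in short steps, Python scripts to look and compute and a tool call to move; the robot and the scene stay as the last step left them, time stands still between calls to the robot, and variables do not carry over. Pictures are saved under pics/ and viewed, at most 10 in all, crops included, and the job is handed in when it is done.

Besides the shell and the picture viewer there is one more tool, called after ">>>" by a JSON object that holds its "fn" and its "kwargs". arm_command: Moves the arm, as the interface text tells. Its arguments: {"type":"object","properties":{"deltas":{"type":"array"},"newtons":{"type":"number"}},"required":["deltas"]}

```bash
ls; mkdir -p pics
cat > h.py <<'E'
import numpy as np, cv2
from rig import status, imaging, order
def grab(n):
    p=imaging.camera_params(n); im,d=imaging.camera(n); return im,d,p
def world(p,u,v,d):
    K=np.array(p["intrinsics"]);T=np.linalg.inv(np.array(p["camera_from_world"]))
    u=np.asarray(u,float);v=np.asarray(v,float)
    c=np.stack([(u-K[0,2])/K[0,0]*d,-(v-K[1,2])/K[1,1]*d,-d,np.ones_like(d)],-1)
    return (c@T.T)[...,:3]
def cloud(n):
    im,d,p=grab(n); v,u=np.mgrid[:384,:512]
    return im,d,p,world(p,u,v,d)
def save(n,im): cv2.imwrite("pics/"+n,cv2.cvtColor(im,cv2.COLOR_RGB2BGR))
E
python3 - <<'E'
from h import *
for n in("scene","side"):
    im,d,p,W=cloud(n); np.savez("%s.npz"%n,im=im,d=d,W=W); save(n+"0.png",im)
    print(n,p["intrinsics"],np.linalg.inv(np.array(p["camera_from_world"]))[:3].round(3), p.keys())
o=status.get_obs();print({k:np.round(v,3) for k,v in o.items()})
E
```

```text
pics
scene [[471.20002224   0.         264.01373025]
 [  0.         471.20002224 199.10751077]
 [  0.           0.           1.        ]] [[-0.268 -0.522  0.81   1.283]
 [ 0.963 -0.13   0.235  0.182]
 [-0.018  0.843  0.537  0.574]] dict_keys(['intrinsics', 'camera_from_world'])
side [[361.42503557   0.         253.54164899]
 [  0.         361.42503557 187.78085065]
 [  0.           0.           1.        ]] [[ 0.874  0.258 -0.412  0.254]
 [-0.486  0.456 -0.745 -0.555]
 [-0.005  0.852  0.524  0.492]] dict_keys(['intrinsics', 'camera_from_world'])
{'time': np.float64(0.1), 'q': array([-0.178,  0.528,  1.434,  0.   ,  1.181, -0.178]), 'joint_velocities': array([-0.001, -0.003, -0.002, -0.   ,  0.001,  0.   ]), 'joint_torque': array([ -0.   , -44.099, -17.715,   0.063,   0.053,  -0.   ]), 'position': array([0.624, 0.   , 0.222]), 'tool_rot': array([ 0.707,  0.707, -0.001, -0.001]), 'ft_force': array([ 0.234, -0.428, -1.023]), 'moment': array([-0.007, -0.032, -0.037]), 'grip_force': np.float64(0.0), 'grip_width': np.float64(0.087)}
```

View pics/scene0.png

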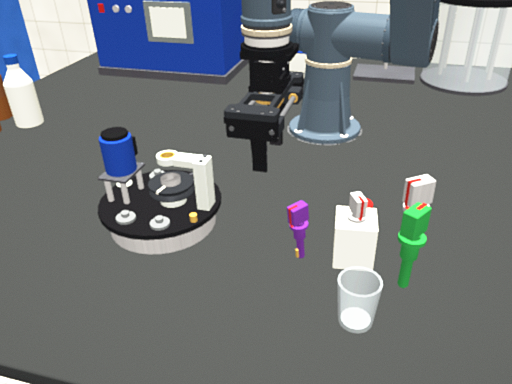

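View pics/side0.png

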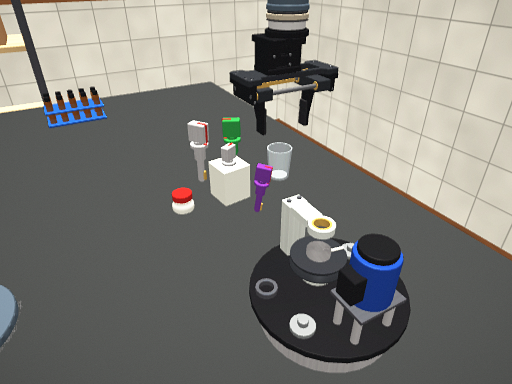

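Steel candidates: the small spindle in the white stand (scene 358,206; side 228,153), and a larger steel one standing free (scene 419,192; side 198,135). Green and purple are excluded. The one in the stand fits, being the smaller. I'll confirm it in an enlarged crop while measuring.

Run:
```python
from h import *
S=np.load("scene.npz");D=np.load("side.npz")
a=cv2.resize(S["im"][180:280,330:440],(400,364),interpolation=cv2.INTER_CUBIC)
b=cv2.resize(S["im"][135:235,95:225],(400,308),interpolation=cv2.INTER_CUBIC)
c=cv2.resize(D["im"][110:220,180:280],(400,440),interpolation=cv2.INTER_CUBIC)[:290]
d=cv2.resize(D["im"][190:290,270:400],(400,308),interpolation=cv2.INTER_CUBIC)[:290]
save("crop1.png",np.vstack([np.hstack([a[:300],b[:300]]),np.hstack([c,d])]))
def show(n,pts):
    for u,v in pts: print(n,(u,v),n=="s" and S["W"][v,u].round(4) or D["W"][v,u].round(4)) if 0 else print(n,(u,v),(S if n=="s" else D)["W"][v,u].round(4))
show("s",[(358,198),(356,220),(355,206),(419,182),(168,158),(172,180),(118,132),(203,165)])
show("d",[(228,148),(230,165),(198,127),(321,224),(319,255),(378,248)])
for n,X in(("s",S),("d",D)):
    W=X["W"];ok=X["d"]>0
    for nm,z0,z1,bx in(("standtop",.086,.094,None),("head",.119,.14,None),("lid",.054,.060,None),("bushtop",.158,.166,None),("pulley",.09,.115,None),("motor",.194,.204,None)):
        m=ok&(W[...,2]>z0)&(W[...,2]<z1)&(W[...,0]>.3)&(W[...,0]<1.1)
        k,l,st,ce=cv2.connectedComponentsWithStats(m.astype(np.uint8))
        for i in range(1,k):
            if st[i,4]>25:
                P=W[l==i];print(n,nm,ce[i].round(),st[i,4],P.min(0).round(3),P.max(0).round(3),P.mean(0).round(3))
```

```text
s (358, 198) [0.5764 0.1467 0.1334]
s (356, 220) [0.5873 0.1478 0.0945]
s (355, 206) [0.5859 0.1435 0.1224]
s (419, 182) [0.5481 0.2438 0.1631]
s (168, 158) [ 0.5632 -0.2157  0.1603]
s (172, 180) [ 0.5623 -0.2143  0.1114]
s (118, 132) [ 0.5521 -0.3214  0.1982]
s (203, 165) [ 0.5711 -0.1412  0.1588]
d (228, 148) [0.5682 0.1337 0.1354]
d (230, 165) [0.5697 0.1302 0.0925]
d (198, 127) [0.5352 0.2304 0.1593]
d (321, 224) [ 0.562  -0.2134  0.1499]
d (319, 255) [ 0.5453 -0.2356  0.111 ]
d (378, 248) [ 0.5479 -0.3346  0.1992]
s standtop [173. 195.] 180 [ 0.533 -0.255  0.086] [ 0.599 -0.179  0.094] [ 0.581 -0.207  0.089]
s standtop [205. 194.] 65 [ 0.54  -0.162  0.086] [ 0.574 -0.136  0.094] [ 0.566 -0.145  0.09 ]
s standtop [357. 221.] 752 [0.534 0.108 0.086] [0.614 0.188 0.094] [0.582 0.149 0.089]
s standtop [298. 222.] 71 [0.598 0.03  0.086] [0.622 0.065 0.094] [0.613 0.049 0.09 ]
s standtop [410. 249.] 51 [0.633 0.228 0.086] [0.645 0.256 0.094] [0.641 0.241 0.089]
s head [121. 168.] 301 [ 0.536 -0.355  0.119] [ 0.585 -0.298  0.14 ] [ 0.573 -0.316  0.13 ]
s head [204. 177.] 190 [ 0.538 -0
[... 4853 characters left out ...]
. 161.] 204 [0.539 0.112 0.09 ] [0.611 0.177 0.115] [0.574 0.139 0.099]
d pulley [227. 170.] 30 [0.541 0.107 0.09 ] [0.569 0.131 0.091] [0.555 0.117 0.09 ]
d pulley [263. 175.] 158 [0.589 0.024 0.09 ] [0.621 0.049 0.115] [0.603 0.035 0.103]
d pulley [292. 232.] 274 [ 0.535 -0.166  0.09 ] [ 0.571 -0.139  0.115] [ 0.548 -0.16   0.103]
d pulley [318. 256.] 1806 [ 0.508 -0.269  0.09 ] [ 0.598 -0.178  0.113] [ 0.549 -0.229  0.103]
d pulley [365. 308.] 777 [ 0.511 -0.363  0.09 ] [ 0.592 -0.3    0.115] [ 0.535 -0.346  0.111]
d motor [111.  22.] 242 [0.301 1.977 0.194] [1.097 2.019 0.204] [0.675 1.995 0.199]
d motor [379. 248.] 995 [ 0.526 -0.357  0.194] [ 0.578 -0.306  0.2  ] [ 0.55  -0.334  0.198]
```

View pics/crop1.png

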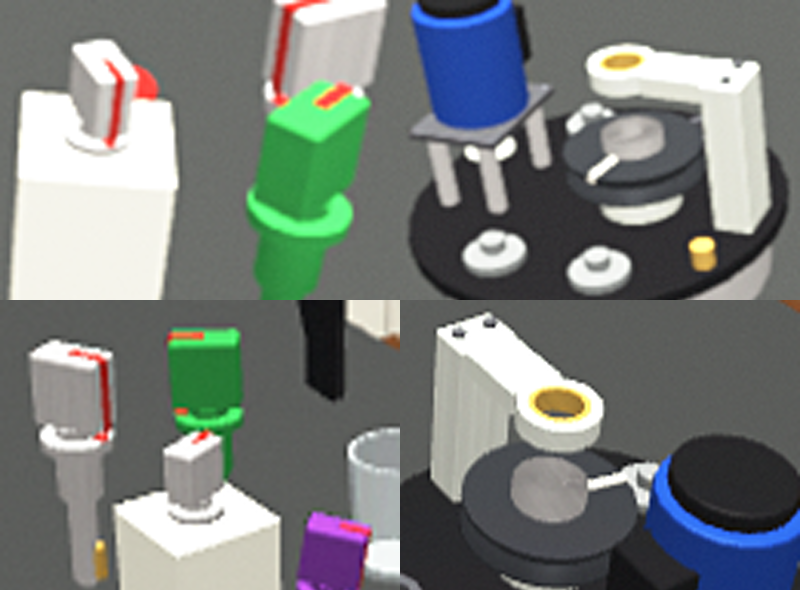

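The crop confirms it: the small steel spindle with a red line sits in the white stand (scene 358,206), with the red side facing the scene camera. The larger steel one is outside the stand. The pulley's white line is near scene (161,188) and side (340,249). Next come the fine poses.

Run:
```python
from h import *
from scipy.optimize import least_squares
S=np.load("scene.npz");D=np.load("side.npz")
def circ(P,r):
    return least_squares(lambda c:np.hypot(P[:,0]-c[0],P[:,1]-c[1])-r,P[:,:2].mean(0),loss='soft_l1',f_scale=.001).x
for n,X in(("scene",S),("side",D)):
    W=X["W"];im=X["im"].astype(int);ok=X["d"]>0
    near=ok&(np.hypot(W[...,0]-.575,W[...,1]-.147)<.03)
    t=near&(W[...,2]>.1325)&(W[...,2]<.142)
    P=W[t];r=cv2.minAreaRect((P[:,:2]*1000).astype(np.float32));print(n,"head",t.sum(),r,"z",np.median(P[:,2]))
    red=(im[...,0]>150)&(im[...,1]<110)&(im[...,2]<110)&near&(W[...,2]>.085)
    vs,us=np.nonzero(red);print(" red",[(u,v,*W[v,u].round(3)) for u,v in zip(us,vs)][::4])
    st=ok&(abs(W[...,2]-.09)<.003)&(np.hypot(W[...,0]-.575,W[...,1]-.147)<.06)
    print(" stand",cv2.minAreaRect((W[st][:,:2]*1000).astype(np.float32)))
    br=ok&(im[...,0]>im[...,2]+60)&(abs(W[...,2]-.162)<.004)&(np.hypot(W[...,0]-.553,W[...,1]+.22)<.03)
    if br.sum():print(" brass",W[br].mean(0),W[br].min(0),W[br].max(0))
    pu=ok&(abs(W[...,2]-.1)<.025)&(np.hypot(W[...,0]-.553,W[...,1]+.2235)<.055)
    h=np.round(W[pu][:,2],3);print(" pulz",np.unique(h,return_counts=True)[1].argmax(),dict(zip(*[a.tolist() for a in np.unique(h,return_counts=True)])))
    rr=np.hypot(W[...,0]-.553,W[...,1]+.2235)
    wl=pu&(rr>.021)&(rr<.046)&(im.min(-1)>150)&(W[...,2]>.092)
    vs,us=np.nonzero(wl);print(" line",[(u,v,*W[v,u].round(3)) for u,v in zip(us,vs)])
    edge=ok&(rr>.10)&(rr<.14)&(abs(W[...,2]-.04)<.012);print(" bodycirc",np.array(circ(W[edge],.125)) if edge.sum()>20 else 0)
    mo=ok&(im[...,2]>im[...,0]+60)&(W[...,2]>.14)&(np.hypot(W[...,0]-.553,W[...,1]+.33)<.05);print(" motor",circ(W[mo],.031))
    bo=ok&(W[...,2]<.158)&(W[...,2]>.15)&(rr<.028)&(im.min(-1)>140);Pb=W[bo];print(" boss",Pb.shape, least_squares(lambda c:np.hypot(Pb[:,0]-c[0],Pb[:,1]-c[1])-c[2],[.553,-.2235,.02],loss='soft_l1',f_scale=.001).x)
    pw=pu&(rr>.035)&(W[...,2]>.075)&(W[...,2]<.095);print(" pulley side",circ(W[pw],.045) if pw.sum()>10 else 0)
```

```text
scene head 128 ((574.6092529296875, 148.45159912109375), (35.10309982299805, 20.274099349975586), 27.59809684753418) z 0.13470828131031584
 red [(np.int64(360), np.int64(198), np.float64(0.577), np.float64(0.15), np.float64(0.134)), (np.int64(362), np.int64(202), np.float64(0.591), np.float64(0.155), np.float64(0.135)), (np.int64(362), np.int64(204), np.float64(0.591), np.float64(0.155), np.float64(0.132)), (np.int64(361), np.int64(206), np.float64(0.589), np.float64(0.154), np.float64(0.126)), (np.int64(362), np.int64(207), np.float64(0.59), np.float64(0.156), np.float64(0.125)), (np.int64(362), np.int64(209), np.float64(0.586), np.float64(0.156), np.float64(0.118)), (np.int64(362), np.int64(211), np.float64(0.586), np.float64(0.156), np.float64(0.114)), (np.int64(362), np.int64(213), np.float64(0.587), np.float64(0.157), np.float64(0.111)), (np.int64(360), np.int64(215), np.float64(0.588), np.float64(0.154), np.float64(0.107)), (np.int64(360), np.int64(217), np.float64(0.587), np.float64(0.154), np.float64(0.102)), (np.int64(360), np.int64(219), np.float64(0.592), np.float64(0.155)
[... 10331 characters left out ...]
1)), (np.int64(336), np.int64(250), np.float64(0.583), np.float64(-0.232), np.float64(0.102)), (np.int64(337), np.int64(250), np.float64(0.585), np.float64(-0.232), np.float64(0.101)), (np.int64(331), np.int64(251), np.float64(0.574), np.float64(-0.23), np.float64(0.102)), (np.int64(332), np.int64(251), np.float64(0.577), np.float64(-0.23), np.float64(0.101)), (np.int64(333), np.int64(251), np.float64(0.579), np.float64(-0.23), np.float64(0.101)), (np.int64(346), np.int64(253), np.float64(0.592), np.float64(-0.246), np.float64(0.103))]
 bodycirc [ 0.55413661 -0.25267003]
 motor [ 0.5534041 -0.3307085]
 boss (135, 3) [ 0.5546981  -0.22127811  0.02257355]
 pulley side [ 0.55557287 -0.22112351]
```

>>> {"fn": "arm_command", "kwargs": {"deltas": [0.15,0.05,-0.017,0,0,0.15,0.05,-0.017,0,0,0.15,0.047,-0.016,0,0,0.15,0,0,0,0.182,0.15,0,0,0,0.182,0.15,0,0,0,0.182,0.15,0,0,0,0.182,0.15,0,0,0,0.182,0.15,0,0,0,0.18,0.15,0,0,0,0], "newtons": 40}}

```text
time: 1.35
position: [0.5746, 0.147, 0.2221]
tool_rot: [0.971, 0.239, -0.0, -0.0]
ft_force: [-0.0, 0.1, -0.5]
grip_width: 0.0496
grip_force: 0.0
```

Run:
```python
from h import *
from scipy.spatial.transform import Rotation as R
o=status.get_obs();print(o["time"],o["position"],R.from_quat(o["tool_rot"]).as_matrix().round(3).tolist(),o["ft_force"],o["q"])
p=imaging.camera_params("wrist");im,d=imaging.camera("wrist");np.savez("w.npz",im=im,d=d)
K=np.array(p["intrinsics"]);T=np.array(p["camera_from_world"]);print(K,np.linalg.inv(T).round(3))
v,u=np.mgrid[:384,:512]
x=(u-K[0,2]);y=(v-K[1,2]);r=np.hypot(x,y)+1e-9;th=r/K[0,0]
s=np.tan(th)/r
c=np.stack([x*s*d,-y*s*d,-d,np.ones_like(d)],-1)
W=(c@np.linalg.inv(T).T)[...,:3]
near=(d>0)&(np.hypot(W[...,0]-.574,W[...,1]-.147)<.03)&(abs(W[...,2]-.136)<.004)
P=W[near];print(len(P),cv2.minAreaRect((P[:,:2]*1000).astype(np.float32)) if len(P) else 0,P[:,2].mean())
h,l,_=0,0,0
save("wrist1.png",im)
```

```text
1.35 [0.57462548 0.14704156 0.22212611] [[0.886, 0.464, -0.001], [0.464, -0.886, -0.0], [-0.001, -0.0, -1.0]] [-0.04346017  0.07065588 -0.53567428] [6.22573118e-02 4.85247326e-01 1.51467992e+00 1.85340407e-05
 1.14267139e+00 1.15005718e+00]
[[297.31863964   0.         254.75788775]
 [  0.         297.31863964 189.94372545]
 [  0.           0.           1.        ]] [[ 0.464  0.847  0.261  0.646]
 [-0.886  0.444  0.135  0.185]
 [-0.002 -0.293  0.956  0.384]
 [ 0.     0.     0.     1.   ]]
827 ((573.6248168945312, 149.0326690673828), (34.12417984008789, 19.469722747802734), 27.01786994934082) 0.1354823661855186
```

View pics/wrist1.png

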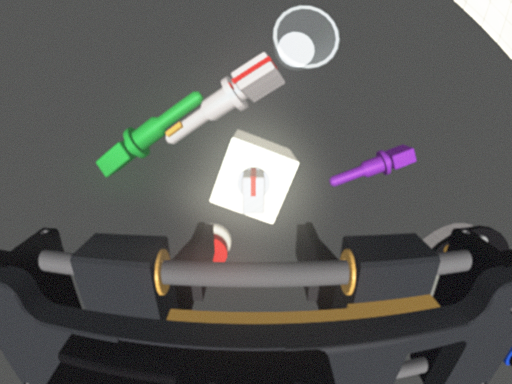

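The wrist view shows the small steel head at (253,190) with its red line pointing up in the picture (tool +x), centred between the open fingers. Now I'll descend and grip.

>>> {"fn": "arm_command", "kwargs": {"deltas": [0.15,0,-0.001,0.04,0,0.15,0,0,0.04,0,0.15,0,0,0.03,0,0.15,0,0,0.01,0,0.15,0,0,0,0,-1,0,0,0,0,-1,0,0,0,0,-1,0,0,0,0,-1,0,0,0,0,-1,0,0,0,0], "newtons": 50}}

```text
time: 2.65
position: [0.5746, 0.1482, 0.1031]
tool_rot: [0.971, 0.238, 0.0, -0.0]
ft_force: [-1.1, 0.9, 3.9]
grip_width: 0.0198
grip_force: 50.0
```

>>> {"fn": "arm_command", "kwargs": {"deltas": [-1,0,0,-0.02,0,-1,0,0,-0.04,0,-1,0,0,-0.05,0,-1,0,0,-0.04,0,-1,0,0,-0.02,0,-1,0,0,0,0]}}

```text
time: 3.4
position: [0.575, 0.1478, 0.2734]
tool_rot: [0.971, 0.238, 0.001, 0.0]
ft_force: [-0.9, 0.6, -3.6]
grip_width: 0.0198
grip_force: 50.0
```

>>> {"fn": "arm_command", "kwargs": {"deltas": [-1,-0.0095,0.016,0,0,-1,-0.019,0.032,0,0,-1,-0.019,0.032,0,0,-1,-0.019,0.032,0,0,-1,-0.019,0.032,0,0,-1,-0.019,0.032,0,0,-1,-0.019,0.032,0,0,-1,-0.019,0.032,0,0,-1,-0.019,0.032,0,0,-1,-0.019,0.032,0,0,-1,-0.0095,0.016,0,0,-1,0,0,0,0]}}

```text
time: 4.9
position: [0.5531, -0.2247, 0.2712]
tool_rot: [0.972, 0.237, -0.001, -0.001]
ft_force: [0.1, 0.1, -4.2]
grip_width: 0.0195
grip_force: 50.0
```

>>> {"fn": "arm_command", "kwargs": {"deltas": [-1,0,0,0,0.1,-1,0,0,0,0.15,-1,0,0,0,0.15,-1,0,0,0,0.15,-1,0,0,0,0.13,-1,0,0,0,0,-1,0,0,0,0]}}

```text
time: 5.78
position: [0.5539, -0.2226, 0.2723]
tool_rot: [0.995, -0.098, -0.0, -0.0]
ft_force: [-0.5, 0.0, -3.9]
grip_width: 0.0198
grip_force: 50.0
```

Run:
```python
from h import *
from scipy.spatial.transform import Rotation as R
from scipy.optimize import least_squares
o=status.get_obs();print(o["time"],o["position"],R.from_quat(o["tool_rot"]).as_matrix().round(3).tolist(),o["ft_force"],o["q"].round(2),o["grip_width"])
ims=[]
for n in("scene","side"):
    im,d,p,W=cloud(n);np.savez(n+"2.npz",im=im,d=d,W=W)
    x,y=o["position"][:2]
    rr=np.hypot(W[...,0]-x,W[...,1]-y);ok=d>0
    for z0,z1,r in((.20,.228,.007),(.236,.257,.011)):
        m=ok&(W[...,2]>z0)&(W[...,2]<z1)&(rr<.025);P=W[m]
        print(n,z0,len(P),least_squares(lambda c:np.hypot(P[:,0]-c[0],P[:,1]-c[1])-r,[x,y],loss='soft_l1',f_scale=.001).x)
    m=ok&(rr<.03)&(W[...,2]>.165);print(" nose z",np.percentile(W[m][:,2],[0,1,5]))
    u,v=(100,60) if n=="scene" else (260,130)
    ims.append(cv2.resize(im[v:v+150,u:u+140],(400,428),interpolation=cv2.INTER_CUBIC))
save("at_seat.png",np.hstack(ims))
```

```text
5.775 [ 0.55392163 -0.22255154  0.27233734] [[0.981, -0.195, -0.001], [-0.195, -0.981, 0.001], [-0.001, -0.001, -1.0]] [-4.62008685e-01  2.61309215e-03 -3.91307364e+00] [-0.57  0.44  1.45  0.    1.26  1.2 ] 0.019780717909728157
scene 0.2 112 [ 0.55272681 -0.22236475]
scene 0.236 126 [ 0.55251638 -0.2222802 ]
 nose z [0.18365096 0.19051485 0.21128315]
side 0.2 173 [ 0.55314904 -0.22355955]
side 0.236 203 [ 0.55299865 -0.22343611]
 nose z [0.18316065 0.19415851 0.22585219]
```

View pics/at_seat.png

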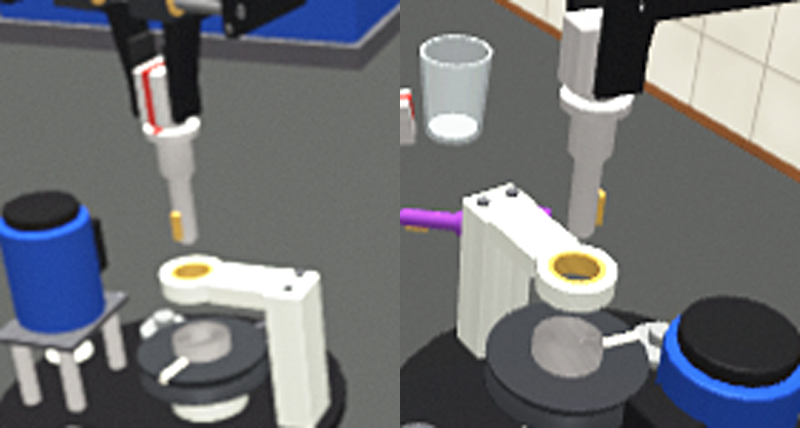

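The spindle hangs straight above the eye, with its key (left 177,225; right 600,207) roughly in line with the white line on the pulley. I'll fit the bush ring and spindle in the same cameras, so the calibration error cancels.

Run:
```python
from h import *
from scipy.optimize import least_squares
def circ(P,r=None):
    f=(lambda c:np.hypot(P[:,0]-c[0],P[:,1]-c[1])-(r or c[2]))
    return least_squares(f,[*P[:,:2].mean(0),.014],loss='soft_l1',f_scale=.0005).x.round(4)
for n in("scene","side"):
    p=imaging.camera_params(n);X=np.load(n+"2.npz");im=X["im"].astype(int);W=X["W"];d=X["d"]
    K=np.array(p["intrinsics"]);T=np.linalg.inv(np.array(p["camera_from_world"]))
    def plane(u,v,z):
        r=np.stack([(u-K[0,2])/K[0,0],-(v-K[1,2])/K[1,1],-np.ones_like(u)],-1)@T[:3,:3].T
        return T[:3,3]+r*((z-T[2,3])/r[:,2])[:,None]
    rr=np.hypot(W[...,0]-.554,W[...,1]+.2225)
    b=((im[...,0]-im[...,2]>45)&(rr<.05)&(W[...,2]>.14)&(W[...,2]<.168)).astype(np.uint8)
    k,l,st,_=cv2.connectedComponentsWithStats(b);i=1+st[1:,4].argmax();b=(l==i).astype(np.uint8)
    c=cv2.convexHull(cv2.findContours(b,cv2.RETR_EXTERNAL,cv2.CHAIN_APPROX_NONE)[0][0])[:,0].astype(float)
    P=plane(c[:,0],c[:,1],.162);print(n,"bush",st[i],circ(P))
    # white line angle at z=.101 (pulley top)
    m=(im.min(-1)>150)&(abs(W[...,2]-.1015)<.0025)&(rr>.024)&(rr<.046)&(W[...,0]>.57)&(abs(W[...,1]+.23)<.012)
    v,u=np.nonzero(m);Q=plane(u.astype(float),v.astype(float),.1015)
    vx,vy,x0,y0=cv2.fitLine(Q[:,:2].astype(np.float32),cv2.DIST_HUBER,0,1e-4,1e-4).ravel()
    print(" line",len(Q),np.arctan2(vy,vx),x0,y0,"radial",np.arctan2(y0+.2225,x0-.554), "offset",vx*(y0+.2225)-vy*(x0-.554))
    m=(im[...,0]-im[...,2]>45)&(rr<.03)&(W[...,2]>.18)&(W[...,2]<.22);print(" key",m.sum(),W[m].mean(0).round(4))
    cy=(rr<.02)&(W[...,2]>.238)&(W[...,2]<.256);print(" collar?",circ(W[cy],.011))
```

```text
scene bush [160 152  15   6  69] [ 0.5532 -0.2224  0.0129]
 line 31 -0.032214094 0.5870567 -0.23105314 radial -0.25318927 offset -0.007484003
 key 33 [ 0.5615 -0.2238  0.1992]
 collar? [ 0.5524 -0.2223  0.014 ]
side bush [312 218  20  12 168] [ 0.553  -0.2244  0.0144]
 line 44 -0.17029901 0.58814687 -0.22929648 radial -0.19646925 offset -0.00091105606
 key 30 [ 0.5607 -0.2276  0.1997]
 collar? [ 0.553  -0.2234  0.014 ]
```

>>> {"fn": "arm_command", "kwargs": {"deltas": [-1,0.0005,0.0004,0.01,0,-1,0,0,0.015,0,-1,0,0,0.015,0,-1,0,0,0.01,0,-1,0,0,0,0]}}

```text
time: 6.5
position: [0.5538, -0.2238, 0.2211]
tool_rot: [0.995, -0.099, -0.001, -0.001]
ft_force: [0.4, 0.3, -2.1]
grip_width: 0.0199
grip_force: 50.0
```

>>> {"fn": "arm_command", "kwargs": {"deltas": [-1,0,0,0.01,0,-1,0,0,0.01,0,-1,0,0,0.003,0,-1,0,0,0,0,-1,0,0,0,0]}}

```text
time: 7.12
position: [0.5544, -0.2239, 0.1995]
tool_rot: [0.995, -0.099, -0.0, -0.0]
ft_force: [-0.2, 1.3, -4.3]
grip_width: 0.0198
grip_force: 50.0
```

>>> {"fn": "arm_command", "kwargs": {"deltas": [-1,0,0,0.002,0,-1,0,0,0.002,0,-1,0,0,0.002,0,-1,0,0,0,0,-1,0,0,0,0]}}

```text
time: 7.75
position: [0.5545, -0.2238, 0.1933]
tool_rot: [0.995, -0.099, -0.0, -0.0]
ft_force: [0.3, 3.3, -4.0]
grip_width: 0.0198
grip_force: 50.0
```

>>> {"fn": "arm_command", "kwargs": {"deltas": [-1,0,-0.0005,0.001,0,-1,0,0,0.001,0,-1,0,0,0.001,0,-1,0,0,0,0,-1,0,0,0,0]}}

```text
time: 8.38
position: [0.5546, -0.2236, 0.1905]
tool_rot: [0.995, -0.099, 0.0, -0.0]
ft_force: [0.8, 3.8, -3.0]
grip_width: 0.0198
grip_force: 50.0
```

>>> {"fn": "arm_command", "kwargs": {"deltas": [-1,0,-0.0006,0.001,0,-1,0,0,0.002,0,-1,0,0,0.002,0,-1,0,0,0,0,-1,0,0,0,0]}}

```text
time: 9.0
position: [0.5546, -0.2233, 0.1852]
tool_rot: [0.995, -0.099, -0.0, 0.0]
ft_force: [1.1, 2.2, -4.8]
grip_width: 0.0195
grip_force: 50.0
```

```bash
python3 -c "
from h import *
o=status.get_obs();print(o['moment'],o['ft_force'],o['position'])"
```

```text
[ 0.36723743 -0.06401019  0.0408967 ] [ 1.11100246  2.23307061 -4.82741468] [ 0.55459925 -0.22330404  0.18520465]
```

The key went straight into the keyway: it is about 10 mm below the hub face with no axial load. Next I push onto the spring.

>>> {"fn": "arm_command", "kwargs": {"deltas": [-1,-0.0005,-0.0003,0.002,0,-1,0,0,0.002,0,-1,0,0,0.002,0,-1,0,0,0.002,0,-1,0,0,0,0,-1,0,0,0,0]}}

```text
time: 9.75
position: [0.5544, -0.2231, 0.1783]
tool_rot: [0.995, -0.099, 0.0, 0.0]
ft_force: [-1.7, 1.1, 5.9]
grip_width: 0.0196
grip_force: 50.0
```

>>> {"fn": "arm_command", "kwargs": {"deltas": [-1,0,0,0.002,0,-1,0,0,0.001,0,-1,0,0,0.001,0,-1,0,0,0,0,-1,0,0,0,0]}}

```text
time: 10.38
position: [0.5546, -0.2231, 0.1751]
tool_rot: [0.995, -0.099, 0.001, 0.001]
ft_force: [-2.8, 1.8, 9.5]
grip_width: 0.0197
grip_force: 50.0
```

>>> {"fn": "arm_command", "kwargs": {"deltas": [-1,0.0002,0,0.001,0,-1,0,0,0.001,0,-1,0,0,0.001,0,-1,0,0,0,0,-1,0,0,0,0]}}

```text
time: 11.0
position: [0.5546, -0.2231, 0.175]
tool_rot: [0.995, -0.099, 0.001, 0.001]
ft_force: [-6.5, 3.2, 24.4]
grip_width: 0.0193
grip_force: 50.0
```

Run:
```python
from h import *
o=status.get_obs();print(o["time"],o["position"],o["ft_force"],o["moment"])
ims=[]
for n in("scene","side"):
    im,d,p,W=cloud(n)
    rr=np.hypot(W[...,0]-.554,W[...,1]+.223)
    m=(d>0)&(rr>.0125)&(rr<.018)&(W[...,2]>.155)&(W[...,2]<.182);h=np.histogram(W[m][:,2],np.arange(.155,.183,.001));print(n,h[0])
    u,v=(130,110) if n=="scene" else (280,170)
    ims.append(cv2.resize(im[v:v+90,u:u+90],(400,400),interpolation=cv2.INTER_CUBIC))
save("home.png",np.hstack(ims))
```

```text
11.0 [ 0.55460764 -0.22313957  0.17503633] [-6.45546042  3.22918033 24.43244341] [ 0.85044483  1.52133349 -0.01068144]
scene [ 0  0  0  0  1  6 11 10  3  8 15 11 17  6  0  0  2  1  4  3  4  4  3  6
  4  6  5]
side [ 0  0  0  0  0  2 11 13  7  9  9 10 37 21  1  0  0  0  1  2  5  5  4  3
  5  5  5]
```

View pics/home.png

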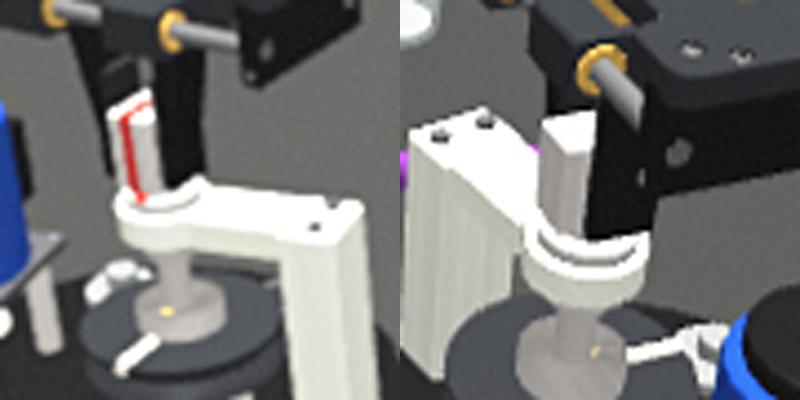

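The collar top reads 0.168 m, which is the seat plus the 6 mm collar, and it stopped hard. The picture shows the collar flat on the bush (left 155,200; right 590,245), with the key in line with the white line. I'll ease the side load slightly and hold.

>>> {"fn": "arm_command", "kwargs": {"deltas": [-1,-0.0006,-0.0003,0,0,-1,0,0,0,0,-1,0,0,0,0,-1,0,0,0,0]}}

```text
time: 11.6
position: [0.5546, -0.2232, 0.175]
tool_rot: [0.995, -0.099, 0.002, 0.001]
ft_force: [-5.9, 2.9, 23.7]
grip_width: 0.0196
grip_force: 50.0
```

```bash
python3 -c "
from h import *
print(order.hand_in())"
```

```text
the job is handed in; nothing more can be done
None
```

The spindle is home and handed in at about 12 s: its key is in the keyway, the collar sits fully down on the bush, and the gripper is still holding the head and pressing down with about 24 N; the beaker, grease jar and clamp ring were not touched.

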